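# Uncover the turntable counter and roll its code wheel up to five

## Robot

A 6-joint arm with a two-finger parallel gripper is mounted at the origin on the work surface. World frame = base frame: x ahead of the robot, y to its left, z up, the work surface at z = 0. Lengths are in m, angles in rad, forces in N, time in s.
With the tool pointing down it reaches from about 0.35 to 0.85 m from the base axis. Payload 8.1 kg.
Tool frame: the origin (TCP) lies on the mounting face of the last link; the fingertips stand 186 mm ahead of it and the grasp point (between the pads) lies 167 mm ahead of it; z points along the fingers, y is the line along which they close (so a half turn about z gives the same grasp; the last joint's range is limited). The gripper opens to 93 mm and grips with 3 to 60 N. Pads are 15 mm wide; open, the fingers measure 128 mm over their backs; the gripper's body (75 mm by 188 mm) begins 65 mm behind the grasp point.
Start: joints at [1.247, 0.13, 1.488, -0, 1.523, -0.085], TCP at [0.142, 0.583, 0.405] pointing down, gripper open.
Joint ranges: [-2.96, 2.96], [-0.89, 2.26], [0.02, 2.5], [-1.34, 4.48], [0, 2.73], [-2.66, 2.66]. Speed limits (rad/s): [2.39, 2.39, 2.79, 3.14, 3.14, 3.14].

## Interface

Orientations are given as a rotation vector (axis times angle).
In Python, from plant import read_state, read_camera, camera_params, close_job gives the robot as it stands. The module is installed in compiled form; this text tells all that it offers.
- The arm moves only by the tool servo_tool, never from a script. Its argument "increments" is a list of rows, each an object with "slide": the shift along the tool's x, y, z in mm, a list of three; "dr": the turn, a rotation vector about the tool's x, y, z in rad, a list of three; "jaw": the closure, from 0 (fully open) to 1 (shut). In form: [{"slide": [x, y, z], "dr": [ax, ay, az], "jaw": jaw}, ...]. A call has 1 to 20 rows; each row is the pose to reach, as a shift and turn from the pose commanded when the call began, along the tool's axes at that moment; what a row does not reach only later rows make up. A row lasts 1/10 s, in which the tool goes at most 50 mm and 8.59 degrees, less where a joint would pass 70% of its speed; a pose out of reach is approached as far as the arm can. A call with a gripper value outside its range is refused whole. The fingers move at their own pace and stop on an object; "force" is the grip in N (left out, the last holds). Time passes only in rows, so rows that repeat a pose let the fingers close. It gives the time, the measured TCP pose, the force, the opening and the grip force at its end, in the units of the state.
- read_state(): the state, without advancing time (a new reading comes with each control period).
- read_camera(name): name is "scene" or "top" or "wrist"; returns (picture, depth): 384x512x3 uint8, red, green, blue; 384x512 float32, m along the optical axis (not along the pixel's ray), 0 where there is no reading.
- camera_params(name): a dict with "fx", "fy", "cx", "cy" (pixels), "k1" (the pictures are not rectified: a ray, as slopes to the right and down, at radius r is drawn at 1 + k1 r^2 times it, then the intrinsics apply), "rvec" (rotation vector, rad) and "tvec" (3), from world to camera coordinates, as OpenCV has them. Camera axes: x right, y down, z forward; pixel columns grow to the right and rows downward; lengths in m; the calibration is good to about 2 mm. A picture is of the moment at which its call begins: read the wrist's pose just before it. camera_params takes no time and is no camera call; for the wrist camera it gives the pose at the moment of the call.
- close_job(): hands the job in; it is judged then, once.
The state is a dict: "t": time; "q": joint angles; "dq": joint speeds; "joint_torque": joint torques, N m; "tool_pos": TCP position; "orientation": TCP orientation; "force": force on the tool from outside, world axes, zero at the start; "wrist_torque": the same for the moment, N m; "opening": finger opening in m; "gripper_force": force on a finger pad.
Only numpy, scipy, OpenCV 4.12 (cv2) and the standard library are available. Lean on these libraries where they do the work, as an engineer would, in place of code of your own. Each camera call takes 0.05 s, during which the arm holds its last target. There are 200 camera calls.

## Task

The turntable's counter must be set to five before the next bias run. Squeeze the two orange snap tabs of the clear cover to unlatch it, lift it off and lay it the right way up on the cork mat; then roll the code wheel up, gently and ridge by ridge, until its yellow five-pip face has clicked in at the red pointer bars. Leave everything else on the cart where it is.

Things in the scene. Friction and masses are not known exactly. Their poses are not given: they have to be found in the camera images.
- deck: sloped white top face of the counter, 150 mm (x) by 120 mm (y), fixed. Origin on the face at the middle of the wheel slot, 85 mm above the cart. x points up the slope; y along the wheel's axle; z straight out of the face, leaning 35 degrees from vertical, to the robot's right. Two end ledges 6 mm high lie at x = +-56 mm; red pointer bars either side of the slot at x = 0.
- bow (a point): middle of the steel guard bow's bar (12 mm round, along deck y, 108 mm between its legs) that stands over the deck at deck x = 78, z = 92 mm. It keeps a gripper from coming straight down on cover and wheel: approach and leave along the deck's z, tool tilted
- wheel (a joint): code wheel angle, rad; one digit = 0.628 (36 degrees), so five = 3.14. Grows as the exposed side rolls up the slope (+x of deck). Stops just past 0 and 9. A sprung detent holds each whole digit: about 5 N at a ridge breaks it out; past half-way it snaps on to the next by itself, short of that it falls back; rarely it starts hung half-way. The next higher digit comes from below on the slope
- axle (a point): centre of the code wheel, on its axle along deck y, 26 mm below the face. Black wheel 22 mm wide, ten ridges 5 mm thick with tips 53 mm from the axle, lands 43 mm (at the middle lands stand 17, ridge tips 27 mm out of the face). Lands white with 0 to 9 black pips, five yellow. At rest a land is centred at deck x = 0 and ridges stand 18 and 54 degrees either side of the deck's z
- cover_mid (a point): centre of the clear snap cover (loose, 0.1 kg), a hood 104 mm (x) by 31 mm (y) by 34 mm high, open below, latched over the wheel; this point is 17 mm above its lower rim, axes parallel to the deck's while latched. An orange tab 22 mm wide, 34 mm high stands mid-way along each long side, outer faces 51 mm apart: grip across y on both
- cover: the same clear cover; origin at the centre of its lower rim, z out of its closed top. Each tab presses 6.5 mm inward against a 2 to 5 N spring (38 mm across when both are fully in); a hook standing out 4.5 mm at its foot is free of its keeper from 4.5 mm on. Keepers: dark blocks on the deck, 28 mm (x), y = +-26 to +-38 mm, 9.5 mm high: keep fingertips 11 mm or more off the deck
- mat: cork mat, 170 mm (x) by 130 mm (y), 4 mm thick, fixed on the cart; origin at the centre of its underside
- bowl: blue resin bowl, a 120 mm ball, 1.4 kg, on an oak rest 110 mm square with its rim 40 mm up; origin at the ball's centre; bystander
- jack: brass ball 63 mm across in a square rubber seat; origin at its centre; bystander
- height_gauge: chrome height gauge, foot 70 by 50 mm, column 228 mm high; origin under its foot; bystander
- weight: brass weight, 40 mm across, 50 mm high; origin under its centre; bystander
- driver: screwdriver 170 mm long lying on the cart; origin under its middle; bystander
- turntable: cast aluminium turntable, 230 mm across, 48 mm high, fixed; origin under its centre; bystander
Mind the look-alikes: they are no part of the job. There is more than one size of the cover; the job needs the middle-sized.

How it is judged:
By the outcome, as a careful person would: the job done as asked, in the order asked, and still so for the second after the job is handed in, with the robot touching nothing.
It also fails if it takes over 61 s, if anything falls off the work surface, if the arm or the gripper's body presses on something with over 40 N, if the wrist force passes 120 N, or if a joint passes its speed limit or range.

## Working session

There is one attempt and no reset: what is moved stays moved. The work goes in short steps, Python scripts to look and compute and a tool call to move; the robot and the scene stay as the last step left them, time stands still between calls to the robot, and variables do not carry over. Pictures are saved under pics/ and viewed, at most 10 in all, crops included, and the job is handed in when it is done.

Besides the shell and the picture viewer there is one more tool, called after "Request:" in YAML: its name, and indented under it one key for each argument. servo_tool: Moves the arm, as the interface text tells. Its arguments: {"type":"object","properties":{"increments":{"type":"array"},"force":{"type":"number"}},"required":["increments"]}

```bash
mkdir -p pics; ls; cat > h.py <<'E'
import numpy as np,cv2
from plant import *
from scipy.spatial.transform import Rotation as R
def cam(n):
    s=read_state(); p=camera_params(n); im,d=read_camera(n); return s,p,im,d
def rays(p,uv):
    uv=np.atleast_2d(np.array(uv,float)); xd=(uv-[p['cx'],p['cy']])/[p['fx'],p['fy']]
    x=xd.copy()
    for _ in range(20): x=xd/(1+p['k1']*(x**2).sum(1,keepdims=True))
    return np.c_[x,np.ones(len(x))]
def toworld(p,c): return (c-np.array(p['tvec']))@R.from_rotvec(p['rvec']).as_matrix()
def pts(p,uv,d):
    uv=np.atleast_2d(uv); r=rays(p,uv); z=d[uv[:,1].astype(int),uv[:,0].astype(int)]
    return toworld(p,r*z[:,None])
def onplane(p,uv,n,c):
    o=toworld(p,np.zeros((1,3)))[0]; dr=toworld(p,rays(p,uv))-o
    return o+dr*(((np.array(c)-o)@n)/(dr@n))[:,None]
def proj(p,X):
    c=R.from_rotvec(p['rvec']).apply(np.atleast_2d(X))+p['tvec']; x=c[:,:2]/c[:,2:]
    x=x*(1+p['k1']*(x**2).sum(1,keepdims=True)); return x*[p['fx'],p['fy']]+[p['cx'],p['cy']]
def save(f,im,s=1): cv2.imwrite('pics/'+f,cv2.resize(im[:,:,::-1],None,fx=s,fy=s))
E
python3 - <<'E'
from h import *
print(read_state())
for n in ['scene','top','wrist']:
    s,p,im,d=cam(n); save(n+'0.png',im,1.5); np.savez(n+'0.npz',im=im,d=d); print(n,p)
E
```

```text
pics
{'t': 0.0, 'q': array([ 1.24661722e+00,  1.31172031e-01,  1.48925586e+00,  5.29871331e-06,
        1.52301147e+00, -8.53921241e-02]), 'dq': array([ 0.00138595, -0.00168302,  0.00179176,  0.00176136, -0.00087556,
        0.00087249]), 'joint_torque': array([-1.19503916e-06, -5.59856236e+01, -4.91752946e+01,  7.66746537e-02,
        3.58322065e-02, -4.29860393e-05]), 'tool_pos': array([0.14181544, 0.58276835, 0.40369351]), 'orientation': array([-3.74150128e-01, -3.11884851e+00,  2.83814337e-03]), 'force': array([ 0.7450011 , -0.30508432,  0.61123545]), 'wrist_torque': array([ 0.03732281,  0.02128414, -0.01618344]), 'gripper_force': 0.0, 'opening': 0.09283798924976688}
scene {'fx': 369.2575131254143, 'fy': 369.2575131254143, 'cx': 255.50776508430886, 'cy': 192.4936995521573, 'k1': -0.10966517817536066, 'rvec': array([ 1.09511355,  2.28381844, -1.08117915]), 'tvec': array([ 0.41217755, -0.18895818,  1.44955957])}
top {'fx': 363.86176944877684, 'fy': 363.86176944877684, 'cx': 253.354105571846, 'cy': 198.64693102010705, 'k1': 0.002413030150464476, 'rvec': array([ 2.14929261, -2.163638  ,  0.08351253]), 'tvec': array([-0.00476957,  0.6121837 ,  1.05087664])}
wrist {'fx': 274.36675713772354, 'fy': 274.36675713772354, 'cx': 256.6676410503402, 'cy': 189.4797485532634, 'k1': -0.017132351805566923, 'rvec': array([-2.30076401, -1.80767744, -0.23582645]), 'tvec': array([-0.5996517 , -0.03030934,  0.38969023])}
```

View pics/scene0.png

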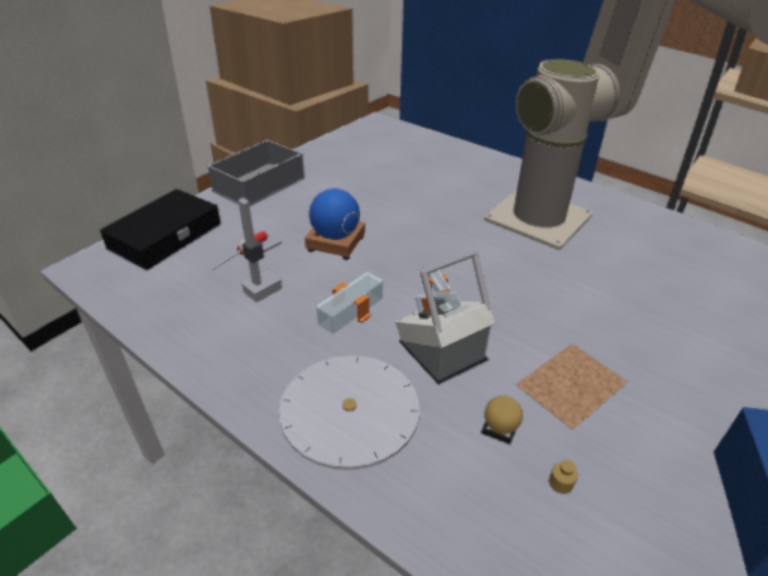

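View pics/top0.png

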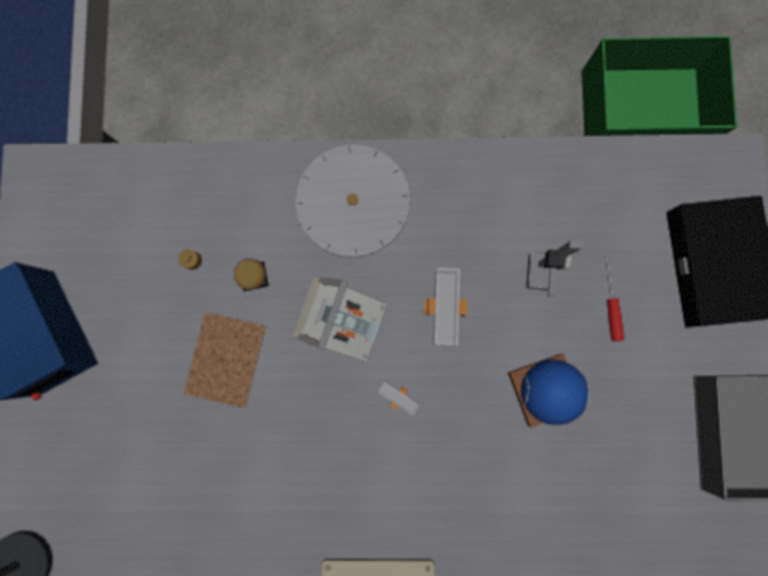

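The scene view shows the counter with its bow at about (450,320), the mat at (572,385), and a large loose cover at (350,300). The top view shows the counter at (340,320), the mat at (225,360), and decoy covers at (447,307) and (399,398).

```bash
python3 - <<'E'
from h import *
z=np.load('top0.npz'); im,d=z['im'],z['d']; p=camera_params('top')
vv,uu=np.mgrid[180:245,190:262]; uv=np.c_[uu.ravel(),vv.ravel()]
P=pts(p,uv,d); c=im[uv[:,1],uv[:,0]].astype(int)
hsv=cv2.cvtColor(im,cv2.COLOR_RGB2HSV)[uv[:,1],uv[:,0]]
ok=(P[:,2]>0.03)&(P[:,2]<0.16)
# RANSAC plane
rng=np.random.default_rng(0);Q=P[ok];best=0
for _ in range(500):
    a=Q[rng.choice(len(Q),3,False)];n=np.cross(a[1]-a[0],a[2]-a[0]);n/=np.linalg.norm(n)+1e-12;n*=np.sign(n[2])
    if abs(n[2]-.82)>.1: continue
    m=abs((Q-a[0])@n)<.002
    if m.sum()>best: best=m.sum();bm=m
I=Q[bm]; c0=I.mean(0); n=np.linalg.svd(I-c0)[2][2]; n*=np.sign(n[2]); print('n',n,np.degrees(np.arccos(n[2])),best,c0)
h=np.array([n[0],n[1],0]); h/=np.linalg.norm(h); print('yaw downhill',np.degrees(np.arctan2(h[1],h[0])))
xd=-h*n[2]+np.array([0,0,1])*np.hypot(n[0],n[1]); yd=np.cross(n,xd)
L=np.c_[(I-c0)@xd,(I-c0)@yd]; 
print('extent',np.percentile(L,[0.5,99.5],axis=0)); rect=cv2.minAreaRect(L.astype(np.float32)*1000);print(rect)
# orange
o=ok&(hsv[:,0]<18)&(hsv[:,1]>120)&(hsv[:,2]>80); print('orange',np.round(np.c_[uv[o],P[o]],3)[::3], [((P[o]-c0)@v).round(4).tolist() for v in(xd,yd,n)])
# mat
H=cv2.cvtColor(im,cv2.COLOR_RGB2HSV); m=((H[:,:,0]<20)&(H[:,:,1]>70)).astype(np.uint8); m[:200]=0;m[280:]=0;m[:,:115]=0;m[:,185:]=0
k=max(cv2.findContours(m,0,2)[0],key=cv2.contourArea); b=cv2.boxPoints(cv2.minAreaRect(k)); W=onplane(p,b,np.array([0,0,1.]),[0,0,.004]); print('mat',W,W.mean(0))
E
```

```text
n [-0.19066383 -0.53315886  0.82425053] 34.487420046101214 837 [0.5651387  0.05795216 0.08770421]
yaw downhill -109.67764298435243
extent [[-0.07550706 -0.0594431 ]
 [ 0.071996    0.05804845]]
((-1.59552001953125, -0.3584442138671875), (119.44365692138672, 149.5898895263672), 89.8846206665039)
orange [[2.32e+02 2.05e+02 5.88e-01 4.90e-02 1.02e-01]
 [2.35e+02 2.05e+02 5.88e-01 4.10e-02 9.40e-02]
 [2.37e+02 2.06e+02 5.83e-01 3.40e-02 1.16e-01]
 [2.38e+02 2.07e+02 5.81e-01 3.10e-02 1.15e-01]
 [2.37e+02 2.08e+02 5.78e-01 3.40e-02 1.17e-01]
 [2.40e+02 2.08e+02 5.78e-01 2.60e-02 1.13e-01]
 [2.39e+02 2.09e+02 5.75e-01 2.90e-02 1.15e-01]
 [2.39e+02 2.10e+02 5.73e-01 2.90e-02 1.12e-01]
 [2.32e+02 2.21e+02 5.42e-01 4.70e-02 1.18e-01]
 [2.26e+02 2.22e+02 5.41e-01 6.60e-02 9.50e-02]
 [2.31e+02 2.22e+02 5.40e-01 5.00e-02 1.18e-01]
 [2.34e+02 2.22e+02 5.40e-01 4.20e-02 1.12e-01]
 [2.29e+02 2.23e+02 5.38e-01 5.80e-02 8.80e-02]
 [2.32e+02 2.23e+02 5.37e-01 4.80e-02 1.15e-01]
 [2.35e+02 2.23e+02 5.37e-01 4.00e-02 1.08e-01]
 [2.35e+02 2.24e+02 5.35e-01 4.00e-02 1.08e-01]] [[0.0072, 0.0049, 0.0064, -0.
[... 600 characters left out ...]
.0257, 0.0248, 0.0222, 0.0213, 0.0203, 0.0194, 0.0185, 0.0175, 0.0265, 0.0255, 0.0247, 0.0238, 0.0229, 0.022, 0.0211, 0.0201, 0.0192, 0.0236, 0.0227], [0.0123, 0.0135, 0.0218, 0.0096, 0.0291, 0.0339, 0.0329, 0.0329, 0.0336, 0.0336, 0.0335, 0.0335, 0.0347, 0.0354, 0.0362, 0.035, 0.0351, 0.0341, 0.0362, 0.0365, 0.0338, 0.0339, 0.0343, 0.0329, 0.0351, 0.0359, 0.01, 0.0062, 0.0187, 0.0329, 0.0341, 0.0355, 0.0343, 0.033, 0.0316, 0.0106, 0.0048, 0.0334, 0.0317, 0.0337, 0.0338, 0.0343, 0.0315, 0.0353, 0.0369, 0.0323]]
mat [[0.42683333 0.38905473 0.004     ]
 [0.59136305 0.35228654 0.004     ]
 [0.55948256 0.22693703 0.004     ]
 [0.39632104 0.26530247 0.004     ]] [0.49349999 0.30839519 0.004     ]
```

View pics/wrist0.png

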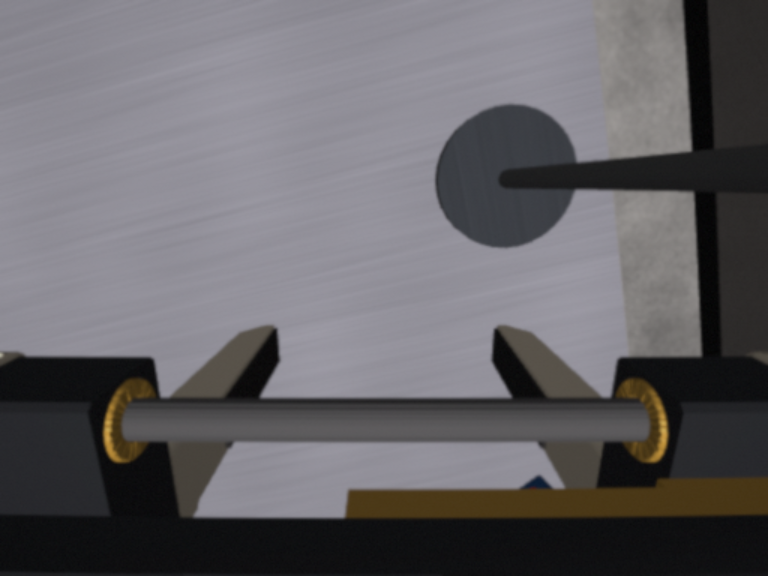

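The wrist view shows only the bare cart and the lamp foot, with the fingers at the bottom of the frame. Next I set up the deck frame and a move planner.

```bash
cat >> h.py <<'E'
import json,os
def deck():
    D=json.load(open('deck.json')); return np.array(D['o']),D['yaw']
def axes():
    o,yaw=deck(); u=np.array([np.cos(yaw),np.sin(yaw),0]);z=np.array([0,0,1.]);a=np.radians(35)
    X=u*np.cos(a)+z*np.sin(a); N=-u*np.sin(a)+z*np.cos(a); return o,np.c_[X,np.cross(N,X),N]
def Rdown(yawx): # tool pointing down, tool x at yaw
    x=np.array([np.cos(yawx),np.sin(yawx),0]);z=np.array([0,0,-1.]);return np.c_[x,np.cross(z,x),z]
def Rdeck():
    o,A=axes(); return np.c_[A[:,0],-A[:,1],-A[:,2]]
def plan(label,gp,Rt,off=.167):
    "gp: world grasp point; prints slide mm and dr from the present pose"
    s=read_state(); R0=R.from_rotvec(s['orientation']).as_matrix(); tcp=np.array(gp)-Rt[:,2]*off
    print(label,'tcp',tcp.round(3),'slide',((tcp-s['tool_pos'])@R0*1000).round(1).tolist(),'dr',R.from_matrix(R0.T@Rt).as_rotvec().round(4).tolist())
def dk(x,y,z):
    o,A=axes(); return o+A@(np.array([x,y,z])/1000)
E
python3 - <<'E'
import json,numpy as np
n=np.array([-0.19066383,-0.53315886,0.82425053]);xd=None
h=n*[1,1,0];h/=np.linalg.norm(h);xd=-h*n[2]+np.array([0,0,1])*np.hypot(n[0],n[1]);yd=np.cross(n,xd)
o=np.array([0.5651387,0.05795216,0.08770421])-.0016*xd-.0004*yd
json.dump(dict(o=o.tolist(),yaw=float(np.arctan2(-h[1],-h[0]))),open('deck.json','w'));print(o)
from h import *
plan('way',[0,0,0],Rdeck()) if 0 else None
Rt=Rdeck(); plan('way',np.array([.42,-.15,.48])+Rt[:,2]*.167,Rt)
plan('hover',dk(0,0,150),Rt)
E
```

```text
[0.56507126 0.05657568 0.08679825]
way tcp [ 0.42 -0.15  0.48] slide [-443.6, -646.3, -75.2] dr [-0.5112, 0.4604, 1.6174]
hover tcp [ 0.504 -0.115  0.346] slide [-516.7, -591.9, 58.2] dr [-0.5112, 0.4604, 1.6174]
```

Request:
servo_tool:
  increments:
    - {"slide": [-443,-646,-75],"dr": [-0.511,0.46,1.617],"jaw": 0}
    - {"slide": [-443,-646,-75],"dr": [-0.511,0.46,1.617],"jaw": 0}
    - {"slide": [-443,-646,-75],"dr": [-0.511,0.46,1.617],"jaw": 0}
    - {"slide": [-443,-646,-75],"dr": [-0.511,0.46,1.617],"jaw": 0}
    - {"slide": [-443,-646,-75],"dr": [-0.511,0.46,1.617],"jaw": 0}
    - {"slide": [-443,-646,-75],"dr": [-0.511,0.46,1.617],"jaw": 0}
    - {"slide": [-443,-646,-75],"dr": [-0.511,0.46,1.617],"jaw": 0}
    - {"slide": [-443,-646,-75],"dr": [-0.511,0.46,1.617],"jaw": 0}
    - {"slide": [-443,-646,-75],"dr": [-0.511,0.46,1.617],"jaw": 0}
    - {"slide": [-443,-646,-75],"dr": [-0.511,0.46,1.617],"jaw": 0}
    - {"slide": [-443,-646,-75],"dr": [-0.511,0.46,1.617],"jaw": 0}
    - {"slide": [-443,-646,-75],"dr": [-0.511,0.46,1.617],"jaw": 0}
    - {"slide": [-443,-646,-75],"dr": [-0.511,0.46,1.617],"jaw": 0}
    - {"slide": [-443,-646,-75],"dr": [-0.511,0.46,1.617],"jaw": 0}
    - {"slide": [-443,-646,-75],"dr": [-0.511,0.46,1.617],"jaw": 0}
    - {"slide": [-443,-646,-75],"dr": [-0.511,0.46,1.617],"jaw": 0}
    - {"slide": [-443,-646,-75],"dr": [-0.511,0.46,1.617],"jaw": 0}
    - {"slide": [-443,-646,-75],"dr": [-0.511,0.46,1.617],"jaw": 0}
    - {"slide": [-443,-646,-75],"dr": [-0.511,0.46,1.617],"jaw": 0}

```text
t: 2.05
tool_pos: [0.4193, -0.1488, 0.4797]
orientation: [-2.21, -1.558, -0.698]
force: [-0.2, 0.4, -1.1]
opening: 0.0929
gripper_force: 0.0
```

```bash
python3 - <<'E'
from h import *
print(read_state()['q']);plan('hover',dk(0,0,140),Rdeck())
E
```

```text
[-0.69540039 -0.27536198  1.80175745  0.58807676  1.80776667 -0.26767793]
hover tcp [ 0.506 -0.109  0.338] slide [-27.0, 68.2, 153.9] dr [-0.0005, -0.0013, 0.0008]
```

Request:
servo_tool:
  increments:
    - {"slide": [-27,68,154],"dr": [0,-0.001,0.001],"jaw": 0}
    - {"slide": [-27,68,154],"dr": [0,-0.001,0.001],"jaw": 0}
    - {"slide": [-27,68,154],"dr": [0,-0.001,0.001],"jaw": 0}
    - {"slide": [-27,68,154],"dr": [0,-0.001,0.001],"jaw": 0}
    - {"slide": [-27,68,154],"dr": [0,-0.001,0.001],"jaw": 0}
    - {"slide": [-27,68,154],"dr": [0,-0.001,0.001],"jaw": 0}

```text
t: 2.65
tool_pos: [0.5056, -0.1088, 0.3395]
orientation: [-2.21, -1.56, -0.698]
force: [0.0, 0.3, 0.8]
opening: 0.0931
gripper_force: 0.0
```

```bash
python3 - <<'E'
from h import *
s,p,im,d=cam('wrist'); save('wrist1.png',im,1.5); np.savez('wrist1.npz',im=im,d=d,rv=p['rvec'],tv=p['tvec'])
print(s['tool_pos'],s['q']);o,A=axes()
for q in [(0,0,0),(0,25.5,34),(0,-25.5,34),(75,60,0),(-75,60,0),(75,-60,0),(-75,-60,0)]: print(q,(proj(p,dk(*q))[0]*1.5).round(0))
E
```

```text
[ 0.50559314 -0.10877514  0.33950571] [-0.52475685 -0.03032399  1.83998817  0.60244398  1.47770918 -0.28613501]
(0, 0, 0) [385. 279.]
(0, 25.5, 34) [345. 292.]
(0, -25.5, 34) [425. 292.]
(75, 60, 0) [296. 171.]
(-75, 60, 0) [307. 373.]
(75, -60, 0) [474. 171.]
(-75, -60, 0) [463. 374.]
```

View pics/wrist1.png

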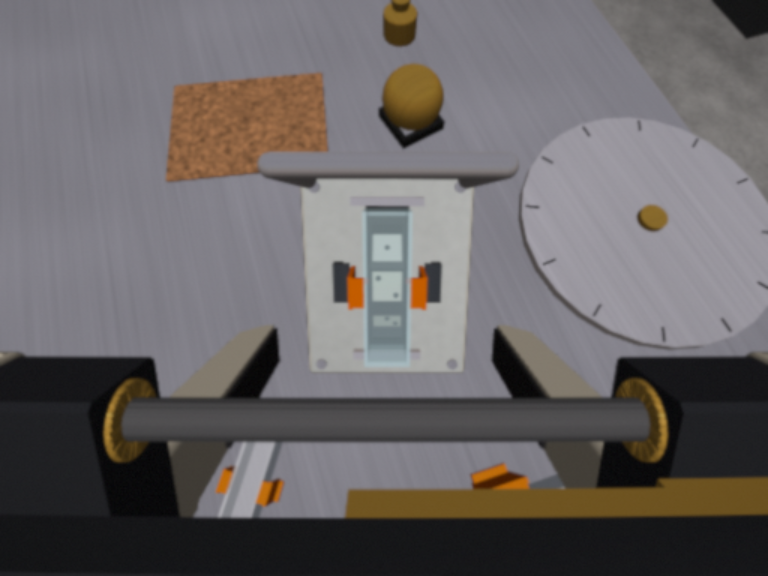

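The wrist view from the tilted hover shows the cover latched over the wheel. The orange tabs are at (356,292) and (419,292), the bow bar is at (390,165), and the centre land shows two pips, with one pip above it and three below. So three clicks are needed.

```bash
python3 - <<'E'
from h import *
z=np.load('wrist1.npz');im=z['im'];p=camera_params('wrist');p['rvec']=z['rv'];p['tvec']=z['tv']
H=cv2.cvtColor(im,cv2.COLOR_RGB2HSV);m=((H[:,:,0]<15)&(H[:,:,1]>170)&(H[:,:,2]>90)).astype(np.uint8);m[:170]=0;m[212:]=0
o,A=axes()
for k in cv2.findContours(m,0,2)[0]:
    if cv2.contourArea(k)<30: continue
    q=k[:,0,:].astype(float); x,y,w,h=cv2.boundingRect(k); low=np.array([[x,y+h-1],[x+w-1,y+h-1],[x,y],[x+w-1,y]])
    W=(onplane(p,low,A[:,2],dk(0,0,34))-o)@A*1000; print(low.tolist(),W.round(1).tolist())
D=pts(p,np.argwhere(m>0)[:,::-1],z['d']); L=(D-o)@A*1000; L=L[(L[:,2]>28)&(L[:,2]<42)]
for sgn in(1,-1):
    l=L[L[:,1]*sgn>0]; print(sgn,l.mean(0),l.min(0),l.max(0))
vv,uu=np.mgrid[110:250,195:320];uv=np.c_[uu.ravel(),vv.ravel()];L=(pts(p,uv,z['d'])-o)@A*1000
s=(abs(L[:,2])<4)&(abs(L[:,0])<85)&(abs(L[:,1])<75);f=L[s&(abs(L[:,1])>42)&(abs(L[:,1])<55)&(abs(L[:,0])<50)];print('deckz',np.median(f[:,2]),np.polyfit(f[:,0],f[:,2],1),np.polyfit(f[:,1],f[:,2],1)); print(np.percentile(L[s],[.5,99.5],axis=0),cv2.minAreaRect(L[s][:,:2].astype(np.float32)))
plan('grasp',dk(0,0,32),Rdeck())
E
```

```text
[[275, 205], [284, 205], [275, 178], [284, 178]] [[-10.5, -17.7, 34.0], [-10.5, -26.4, 34.0], [16.3, -17.1, 34.0], [16.3, -25.7, 34.0]]
[[231, 205], [241, 205], [231, 178], [241, 178]] [[-10.6, 25.0, 34.0], [-10.5, 15.3, 34.0], [16.2, 24.4, 34.0], [16.3, 15.0, 34.0]]
1 [-0.3658635  19.842807   32.16051258] [-11.51411359  15.15939224  30.23634338] [10.01911751 24.94346476 34.15483205]
-1 [ -0.39170459 -21.60233272  32.18533358] [-11.2920057  -26.06390873  30.49544858] [  9.99754351 -17.42299885  33.5425322 ]
deckz -1.820557764477963 [ 1.45139337e-04 -1.82277501e+00] [-1.00321820e-04 -1.82247954e+00]
[[-74.93709321 -59.49755448  -3.6968307 ]
 [ 70.01745758  58.39240922   3.75957258]] ((-2.7823104858398438, -0.5300102233886719), (145.72023010253906, 119.3921890258789), 0.11164151132106781)
grasp tcp [ 0.527 -0.051  0.25 ] slide [-1.0, -0.2, 109.8] dr [0.0015, 0.0002, 0.0021]
```

```bash
python3 - <<'E'
from h import *
o,A=axes(); D=json.load(open('deck.json'));D['o']=(o+A@[-.0005,-.0008,-.0018]).tolist();json.dump(D,open('deck.json','w'));print(D)
plan('grasp',dk(0,0,32.5),Rdeck())
E
```

```text
{'o': [0.5660342802614715, 0.05689278873106254, 0.08503698765642749], 'yaw': 1.2273566688994588}
grasp tcp [ 0.528 -0.051  0.248] slide [-1.5, 0.6, 111.1] dr [0.0015, 0.0002, 0.0021]
```

Request:
servo_tool:
  increments:
    - {"slide": [-1.5,0.6,40],"dr": [0.001,0,0.002],"jaw": 0}
    - {"slide": [-1.5,0.6,75],"dr": [0.001,0,0.002],"jaw": 0.2}
    - {"slide": [-1.5,0.6,100],"dr": [0.001,0,0.002],"jaw": 0.2}
    - {"slide": [-1.5,0.6,111],"dr": [0.001,0,0.002],"jaw": 0.2}
    - {"slide": [-1.5,0.6,111],"dr": [0.001,0,0.002],"jaw": 0.2}
    - {"slide": [-1.5,0.6,111],"dr": [0.001,0,0.002],"jaw": 1}
    - {"slide": [-1.5,0.6,111],"dr": [0.001,0,0.002],"jaw": 1}
    - {"slide": [-1.5,0.6,111],"dr": [0.001,0,0.002],"jaw": 1}
    - {"slide": [-1.5,0.6,111],"dr": [0.001,0,0.002],"jaw": 1}
    - {"slide": [-1.5,0.6,111],"dr": [0.001,0,0.002],"jaw": 1}
    - {"slide": [-1.5,0.6,111],"dr": [0.001,0,0.002],"jaw": 1}
    - {"slide": [-1.5,0.6,111],"dr": [0.001,0,0.002],"jaw": 1}
  force: 20

```text
t: 3.9
tool_pos: [0.5278, -0.0519, 0.2474]
orientation: [-2.213, -1.556, -0.697]
force: [-4.6, -4.5, 7.5]
opening: 0.0373
gripper_force: 20.0
```

Request:
servo_tool:
  increments:
    - {"slide": [0,0,-4],"dr": [0,0,0],"jaw": 1}
    - {"slide": [0,0,-10],"dr": [0,0,0],"jaw": 1}
    - {"slide": [0,0,-20],"dr": [0,0,0],"jaw": 1}
    - {"slide": [0,0,-35],"dr": [0,0,0],"jaw": 1}
    - {"slide": [0,0,-55],"dr": [0,0,0],"jaw": 1}
    - {"slide": [0,0,-80],"dr": [0,0,0],"jaw": 1}
    - {"slide": [0,0,-110],"dr": [0,0,0],"jaw": 1}
    - {"slide": [0,0,-110],"dr": [0,0,0],"jaw": 1}

```text
t: 4.7
tool_pos: [0.507, -0.1131, 0.3413]
orientation: [-2.217, -1.558, -0.702]
force: [0.6, 0.9, 0.3]
opening: 0.0373
gripper_force: 20.0
```

```bash
python3 - <<'E'
from h import *
s,p,im,d=cam('wrist'); save('wrist2.png',im,1.5);print(s['opening'],s['force'],s['tool_pos'],s['q'])
mat=np.array([.4935,.3084,.004]);
Rd=Rdown(np.arctan2(.942,.337)); Rm=Rdown(np.arctan2(.942,.337)) 
for nm,xy,z in [('up',(.43,-.12),.36),('mat high',(.4935,.3084),.30),('mat above',(.4935,.3084),.07),('mat',(.4935,.3084),.0365)]:
    for yw in (70.3,77.4,):
        plan(nm+str(yw),[*xy,z],Rdown(np.radians(yw)) if nm!='up' else Rdeck())
E
```

```text
0.037309842763820336 [0.60876934 0.93646054 0.33889446] [ 0.50700695 -0.1130927   0.34128153] [-0.53068156 -0.02705043  1.83312792  0.60184048  1.47761847 -0.28695565]
up70.3 tcp [ 0.398 -0.21   0.497] slide [-15.5, -68.9, -203.4] dr [0.0038, 0.0007, -0.0013]
up77.4 tcp [ 0.398 -0.21   0.497] slide [-15.5, -68.9, -203.4] dr [0.0038, 0.0007, -0.0013]
mat high70.3 tcp [0.494 0.308 0.467] slide [393.9, -155.1, 119.0] dr [0.0032, -0.6101, -0.0021]
mat high77.4 tcp [0.494 0.308 0.467] slide [393.9, -155.1, 119.0] dr [0.041, -0.6091, -0.1221]
mat above70.3 tcp [0.494 0.308 0.237] slide [262.2, -155.7, 307.5] dr [0.0032, -0.6101, -0.0021]
mat above77.4 tcp [0.494 0.308 0.237] slide [262.2, -155.7, 307.5] dr [0.041, -0.6091, -0.1221]
mat70.3 tcp [0.494 0.308 0.204] slide [243.0, -155.7, 334.9] dr [0.0032, -0.6101, -0.0021]
mat77.4 tcp [0.494 0.308 0.204] slide [243.0, -155.7, 334.9] dr [0.041, -0.6091, -0.1221]
```

View pics/wrist2.png

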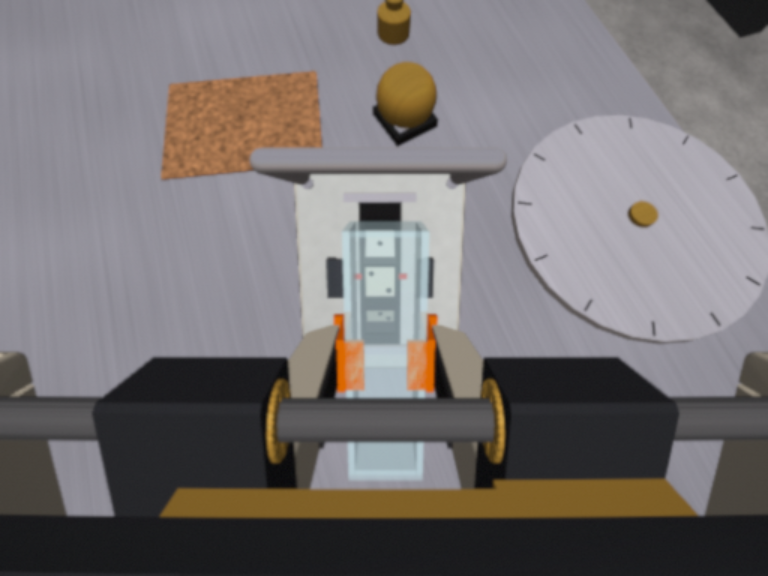

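The cover is held squarely. It spans (345–430, 225–475), with both tabs pressed between the fingers. The wheel underneath still shows two pips at the red bars.

Request:
servo_tool:
  increments:
    - {"slide": [0,0,-40],"dr": [0,0,0],"jaw": 1}
    - {"slide": [20,-20,-85],"dr": [0,0,0],"jaw": 1}
    - {"slide": [45,-45,-130],"dr": [0,0,0],"jaw": 1}
    - {"slide": [60,-60,-170],"dr": [0,0,0],"jaw": 1}
    - {"slide": [413,-155,92],"dr": [0.041,-0.609,-0.122],"jaw": 1}
    - {"slide": [413,-155,92],"dr": [0.041,-0.609,-0.122],"jaw": 1}
    - {"slide": [413,-155,92],"dr": [0.041,-0.609,-0.122],"jaw": 1}
    - {"slide": [413,-155,92],"dr": [0.041,-0.609,-0.122],"jaw": 1}
    - {"slide": [413,-155,92],"dr": [0.041,-0.609,-0.122],"jaw": 1}
    - {"slide": [413,-155,92],"dr": [0.041,-0.609,-0.122],"jaw": 1}
    - {"slide": [413,-155,92],"dr": [0.041,-0.609,-0.122],"jaw": 1}
    - {"slide": [413,-155,92],"dr": [0.041,-0.609,-0.122],"jaw": 1}
    - {"slide": [413,-155,92],"dr": [0.041,-0.609,-0.122],"jaw": 1}
    - {"slide": [413,-155,92],"dr": [0.041,-0.609,-0.122],"jaw": 1}
    - {"slide": [413,-155,92],"dr": [0.041,-0.609,-0.122],"jaw": 1}
    - {"slide": [413,-155,92],"dr": [0.041,-0.609,-0.122],"jaw": 1}

```text
t: 6.35
tool_pos: [0.4929, 0.3091, 0.4977]
orientation: [-2.447, -1.964, 0.005]
force: [-0.1, 0.5, -0.7]
opening: 0.0373
gripper_force: 20.0
```

```bash
python3 - <<'E'
from h import *
s=read_state();print(s['opening'],s['q'])
plan('a',[.4935,.3084,.07],Rdown(np.radians(77.4)));plan('b',[.4935,.3084,.0365],Rdown(np.radians(77.4)))
E
```

```text
0.037253271183268814 [0.47069959 0.06352663 1.39168072 0.00377701 1.69031455 0.6893334 ]
a tcp [0.494 0.308 0.237] slide [-0.6, 2.1, 260.7] dr [-0.0054, -0.0004, 0.0017]
b tcp [0.494 0.308 0.204] slide [-0.7, 2.3, 294.2] dr [-0.0054, -0.0004, 0.0017]
```

Request:
servo_tool:
  increments:
    - {"slide": [0,1,45],"dr": [-0.005,0,0],"jaw": 1}
    - {"slide": [0,1,95],"dr": [-0.005,0,0],"jaw": 1}
    - {"slide": [0,1,145],"dr": [-0.005,0,0],"jaw": 1}
    - {"slide": [0,1,195],"dr": [-0.005,0,0],"jaw": 1}
    - {"slide": [0,1,235],"dr": [-0.005,0,0],"jaw": 1}
    - {"slide": [0,1,265],"dr": [-0.005,0,0],"jaw": 1}
    - {"slide": [0,1,280],"dr": [-0.005,0,0],"jaw": 1}
    - {"slide": [0,1,288],"dr": [-0.005,0,0],"jaw": 1}
    - {"slide": [0,1,292],"dr": [-0.005,0,0],"jaw": 1}
    - {"slide": [0,1,294],"dr": [-0.005,0,0],"jaw": 1}
    - {"slide": [0,1,294.5],"dr": [-0.005,0,0],"jaw": 1}

```text
t: 7.45
tool_pos: [0.4935, 0.3104, 0.2054]
orientation: [-2.45, -1.966, -0.006]
force: [-0.0, 0.3, -1.1]
opening: 0.0373
gripper_force: 20.0
```

Request:
servo_tool:
  increments:
    - {"slide": [0,0,0],"dr": [0,0,0],"jaw": 1}
    - {"slide": [0,0,1],"dr": [0,0,0],"jaw": 1}
    - {"slide": [0,0,1],"dr": [0,0,0],"jaw": 1}

```text
t: 7.75
tool_pos: [0.4929, 0.3103, 0.2033]
orientation: [-2.45, -1.966, -0.003]
force: [1.0, -0.4, -1.1]
opening: 0.037
gripper_force: 20.0
```

Request:
servo_tool:
  increments:
    - {"slide": [0,0,1],"dr": [0,0,0],"jaw": 1}
    - {"slide": [0,0,1],"dr": [0,0,0],"jaw": 1}

```text
t: 7.95
tool_pos: [0.493, 0.3103, 0.2027]
orientation: [-2.45, -1.966, -0.003]
force: [-2.5, -0.8, 5.6]
opening: 0.0373
gripper_force: 20.0
```

Contact with the mat. Now I release slowly and retreat.

Request:
servo_tool:
  increments:
    - {"slide": [0,0,0],"dr": [0,0,0],"jaw": 0.5}
    - {"slide": [0,0,0],"dr": [0,0,0],"jaw": 0.35}
    - {"slide": [0,0,0],"dr": [0,0,0],"jaw": 0.15}
    - {"slide": [0,0,0],"dr": [0,0,0],"jaw": 0.15}
    - {"slide": [0,0,0],"dr": [0,0,0],"jaw": 0.15}
    - {"slide": [0,0,-15],"dr": [0,0,0],"jaw": 0.15}
    - {"slide": [0,0,-40],"dr": [0,0,0],"jaw": 0.15}
    - {"slide": [0,0,-80],"dr": [0,0,0],"jaw": 0.15}
    - {"slide": [0,0,-130],"dr": [0,0,0],"jaw": 0.15}
    - {"slide": [0,0,-180],"dr": [0,0,0],"jaw": 0.3}
    - {"slide": [0,0,-230],"dr": [0,0,0],"jaw": 1}
    - {"slide": [0,0,-280],"dr": [0,0,0],"jaw": 1}
    - {"slide": [0,0,-300],"dr": [0,0,0],"jaw": 1}
  force: 10

```text
t: 9.25
tool_pos: [0.4923, 0.3096, 0.5101]
orientation: [2.449, 1.966, 0.017]
force: [-0.5, -0.4, 0.9]
opening: 0.0515
gripper_force: 0.0
```

```bash
python3 - <<'E'
from h import *
s,p,im,d=cam('wrist'); _,pt,it,dt=cam('top'); print(s['tool_pos'],s['opening'])
a=cv2.resize(im,None,fx=.78,fy=.78); b=cv2.resize(it[185:290,100:270],(400,247)); c=np.zeros((300,800,3),np.uint8); c[:a.shape[0],:a.shape[1]]=a; c[:247,400:800]=b; save('rel.png',c)
Rt=Rdeck(); plan('way',np.array([.42,-.15,.50])+Rt[:,2]*.167,Rt); 
E
```

```text
[0.49227971 0.30959669 0.51008531] 0.051528530904445626
way tcp [ 0.42 -0.15  0.5 ] slide [-464.6, 28.6, 5.2] dr [-0.0313, 0.6021, 0.1235]
```

View pics/rel.png

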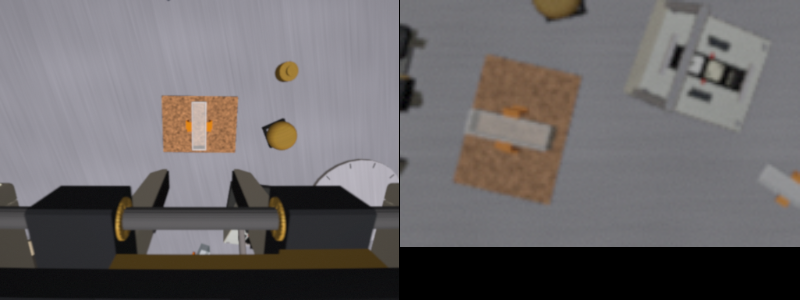

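The cover lies upright on the mat. In the wrist view it spans (191–207, 101–151), inside the mat at (162–238, 95–153). The wheel is now exposed, so I go back to it with the jaws shut.

Request:
servo_tool:
  increments:
    - {"slide": [-464,28,5],"dr": [-0.031,0.602,0.123],"jaw": 1}
    - {"slide": [-464,28,5],"dr": [-0.031,0.602,0.123],"jaw": 1}
    - {"slide": [-464,28,5],"dr": [-0.031,0.602,0.123],"jaw": 1}
    - {"slide": [-464,28,5],"dr": [-0.031,0.602,0.123],"jaw": 1}
    - {"slide": [-464,28,5],"dr": [-0.031,0.602,0.123],"jaw": 1}
    - {"slide": [-464,28,5],"dr": [-0.031,0.602,0.123],"jaw": 1}
    - {"slide": [-464,28,5],"dr": [-0.031,0.602,0.123],"jaw": 1}
    - {"slide": [-464,28,5],"dr": [-0.031,0.602,0.123],"jaw": 1}
    - {"slide": [-464,28,5],"dr": [-0.031,0.602,0.123],"jaw": 1}
    - {"slide": [-464,28,5],"dr": [-0.031,0.602,0.123],"jaw": 1}
    - {"slide": [-464,28,5],"dr": [-0.031,0.602,0.123],"jaw": 1}
    - {"slide": [-464,28,5],"dr": [-0.031,0.602,0.123],"jaw": 1}
    - {"slide": [-464,28,5],"dr": [-0.031,0.602,0.123],"jaw": 1}

```text
t: 10.65
tool_pos: [0.4197, -0.148, 0.496]
orientation: [-2.212, -1.558, -0.684]
force: [0.7, -0.2, -0.0]
opening: 0.0004
gripper_force: 0.0
```

```bash
python3 - <<'E'
from h import *
print(read_state()['opening']);plan('w',dk(-32,0,150),Rdeck(),.186)
E
```

```text
0.0003502112682536937
w tcp [ 0.492 -0.149  0.342] slide [-68.3, 69.9, 139.6] dr [-0.0069, 0.0065, -0.0021]
```

Request:
servo_tool:
  increments:
    - {"slide": [-68,70,140],"dr": [-0.007,0.0065,-0.002],"jaw": 1}
    - {"slide": [-68,70,140],"dr": [-0.007,0.0065,-0.002],"jaw": 1}
    - {"slide": [-68,70,140],"dr": [-0.007,0.0065,-0.002],"jaw": 1}
    - {"slide": [-68,70,140],"dr": [-0.007,0.0065,-0.002],"jaw": 1}
    - {"slide": [-68,70,140],"dr": [-0.007,0.0065,-0.002],"jaw": 1}
    - {"slide": [-68,70,140],"dr": [-0.007,0.0065,-0.002],"jaw": 1}

```text
t: 11.25
tool_pos: [0.4926, -0.1492, 0.3426]
orientation: [-2.211, -1.558, -0.697]
force: [0.0, 0.9, 0.0]
opening: 0.0002
gripper_force: 0.0
```

```bash
python3 - <<'E'
from h import *
s,p,im,d=cam('wrist'); save('wh1.png',im[110:290,170:370],3)
np.savez('wh1.npz',im=im,d=d,rv=p['rvec'],tv=p['tvec']);o,A=axes()
uv=np.c_[np.full(110,0),np.arange(130,240)]
c=np.round(proj(p,dk(0,0,17))[0]).astype(int);print('centre px',c)
uv[:,0]=c[0];L=(pts(p,uv,d)-o)@A*1000;print(np.c_[uv[:,1],L.round(1)][::2].tolist())
plan('down',dk(-32,0,19),Rdeck(),.186)
E
```

```text
centre px [256 154]
[[130.0, 25.8, 0.3, 11.6], [132.0, 23.6, 0.3, 10.0], [134.0, 21.5, 0.3, 11.2], [136.0, 19.5, 0.3, 13.3], [138.0, 18.2, 0.2, 24.0], [140.0, 16.1, 0.2, 24.5], [142.0, 14.0, 0.2, 23.7], [144.0, 11.5, 0.3, 19.8], [146.0, 9.1, 0.3, 17.2], [148.0, 6.9, 0.3, 16.8], [150.0, 4.9, 0.3, 18.3], [152.0, 2.8, 0.3, 18.9], [154.0, 0.5, 0.3, 17.5], [156.0, -1.5, 0.3, 18.7], [158.0, -3.9, 0.3, 17.6], [160.0, -5.9, 0.3, 18.4], [162.0, -8.2, 0.3, 17.9], [164.0, -10.4, 0.3, 18.1], [166.0, -12.4, 0.3, 19.6], [168.0, -13.9, 0.3, 23.3], [170.0, -16.0, 0.3, 23.9], [172.0, -18.2, 0.3, 23.8], [174.0, -22.9, 0.3, 11.9], [176.0, -25.3, 0.3, 11.4], [178.0, -28.4, 0.3, 8.0], [180.0, -31.4, 0.3, 5.2], [182.0, -34.4, 0.3, 2.7], [184.0, -36.5, 0.3, 3.7], [186.0, -38.5, 0.3, 5.4], [188.0, -40.4, 0.3, 7.3], [190.0, -43.3, 0.3, 5.4], [192.0, -47.0, 0.3, 1.1], [194.0, -49.6, 0.3, 0.6], [196.0, -52.2, 0.3, -0.0], [198.0, -53.8, 0.3, 3.2], [200.0, -55.5, 0.3, 5.8], [202.0, -57.7, 0.3, 6.7], [204.0, -62.2, 0.3, 0.3], [206.0, -65.2, 0.3, -1.1], [208.0, -67.6, 0.3, -0.5], [210.0, -70.0, 0.3, 0.1], [212.0, -72.6, 0.3, -0.1], [214.0, -90.0, 0.4, -40.8], [216.0, -92.1, 0.4, -38.5], [218.0, -95.3, 0.4, -39.2], [220.0, -23.2, -0.0, 153.3], [222.0, -23.2, -0.0, 156.7], [224.0, -23.3, -0.0, 159.8], [226.0, -23.4, -0.0, 162.6], [228.0, -23.4, -0.0, 165.6], [230.0, -23.7, -0.0, 167.9], [232.0, 40.2, -0.4, 315.9], [234.0, -23.6, -0.1, 173.7], [236.0, -23.7, -0.1, 176.2], [238.0, -24.2, -0.1, 177.8]]
down tcp [ 0.518 -0.079  0.235] slide [-0.7, -0.8, 132.6] dr [0.002, 0.0005, 0.001]
```

View pics/wh1.png

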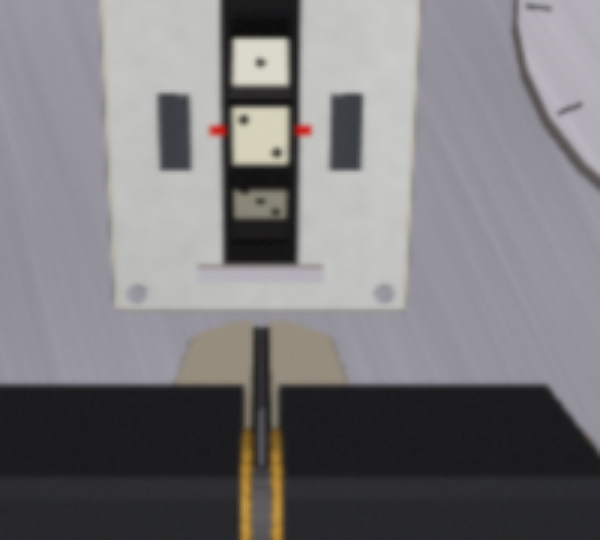

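The wheel close-up shows the two-pip land at the red bars (260,130), three pips below at (260,205), and ridges at deck x = ±16 mm, matching the model. First click: I descend behind the lower ridge, push, settle and lift.

Request:
servo_tool:
  increments:
    - {"slide": [-0.5,-0.5,50],"dr": [0.002,0,0.001],"jaw": 1}
    - {"slide": [-0.5,-0.5,95],"dr": [0.002,0,0.001],"jaw": 1}
    - {"slide": [-0.5,-0.5,122],"dr": [0.002,0,0.001],"jaw": 1}
    - {"slide": [-0.5,-0.5,132],"dr": [0.002,0,0.001],"jaw": 1}
    - {"slide": [-0.5,-0.5,132],"dr": [0.002,0,0.001],"jaw": 1}
    - {"slide": [6,-0.5,132],"dr": [0.002,0,0.001],"jaw": 1}
    - {"slide": [11,-0.5,132],"dr": [0.002,0,0.001],"jaw": 1}
    - {"slide": [15,-0.5,132],"dr": [0.002,0,0.001],"jaw": 1}
    - {"slide": [19,-0.5,132],"dr": [0.002,0,0.001],"jaw": 1}
    - {"slide": [23,-0.5,132],"dr": [0.002,0,0.001],"jaw": 1}
    - {"slide": [27,-0.5,132],"dr": [0.002,0,0.001],"jaw": 1}
    - {"slide": [30,-0.5,132],"dr": [0.002,0,0.001],"jaw": 1}
    - {"slide": [32,-0.5,132],"dr": [0.002,0,0.001],"jaw": 1}
    - {"slide": [32,-0.5,132],"dr": [0.002,0,0.001],"jaw": 1}
    - {"slide": [32,-0.5,132],"dr": [0.002,0,0.001],"jaw": 1}

```text
t: 12.8
tool_pos: [0.5263, -0.0542, 0.2518]
orientation: [-2.212, -1.555, -0.695]
force: [0.5, -0.2, -0.7]
opening: 0.001
gripper_force: 0.0
```

```bash
cat >> h.py <<'E'
def tip():
    s=read_state();o,A=axes();Rt=R.from_rotvec(s['orientation']).as_matrix();print('tip',((s['tool_pos']+Rt[:,2]*.186-o)@A*1000).round(1),'f deck',(s['force']@A).round(1))
E
python3 - <<'E'
from h import *
tip()
E
```

```text
tip [-1.1  0.2 18.3] f deck [-0.4 -0.5 -0.5]
```

Request:
servo_tool:
  increments:
    - {"slide": [0,0,-15],"dr": [0,0,0],"jaw": 1}
    - {"slide": [0,0,-50],"dr": [0,0,0],"jaw": 1}
    - {"slide": [-15,0,-90],"dr": [0,0,0],"jaw": 1}
    - {"slide": [-31,0,-131],"dr": [0,0,0],"jaw": 1}
    - {"slide": [-31,0,-131],"dr": [0,0,0],"jaw": 1}

```text
t: 13.3
tool_pos: [0.4925, -0.1532, 0.3466]
orientation: [-2.22, -1.557, -0.701]
force: [0.9, 0.0, 0.8]
opening: 0.0006
gripper_force: 0.0
```

```bash
python3 - <<'E'
from h import *
tip();s,p,im,d=cam('wrist'); save('wh2.png',im[120:220,200:310],4)
plan('down',dk(-32,0,19),Rdeck(),.186)
E
```

```text
tip [-32.9  -2.9 155.9] f deck [ 0.7 -0.8  0.5]
down tcp [ 0.518 -0.079  0.235] slide [0.4, -1.7, 134.3] dr [0.005, 0.0018, -0.0026]
```

View pics/wh2.png

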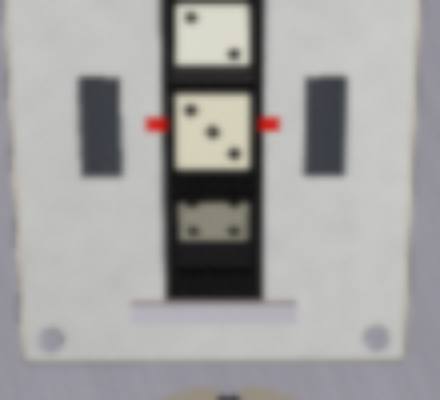

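The first click worked: three pips are now at the bars (213,130). Second click.

Request:
servo_tool:
  increments:
    - {"slide": [0,0,50],"dr": [0,0,0],"jaw": 1}
    - {"slide": [0,0,95],"dr": [0,0,0],"jaw": 1}
    - {"slide": [0,0,121],"dr": [0,0,0],"jaw": 1}
    - {"slide": [0,0,131],"dr": [0,0,0],"jaw": 1}
    - {"slide": [0,0,131],"dr": [0,0,0],"jaw": 1}
    - {"slide": [6,0,131],"dr": [0,0,0],"jaw": 1}
    - {"slide": [11,0,131],"dr": [0,0,0],"jaw": 1}
    - {"slide": [15,0,131],"dr": [0,0,0],"jaw": 1}
    - {"slide": [19,0,131],"dr": [0,0,0],"jaw": 1}
    - {"slide": [23,0,131],"dr": [0,0,0],"jaw": 1}
    - {"slide": [27,0,131],"dr": [0,0,0],"jaw": 1}
    - {"slide": [30,0,131],"dr": [0,0,0],"jaw": 1}
    - {"slide": [32,0,131],"dr": [0,0,0],"jaw": 1}
    - {"slide": [32,0,131],"dr": [0,0,0],"jaw": 1}
    - {"slide": [32,0,131],"dr": [0,0,0],"jaw": 1}
    - {"slide": [32,0,110],"dr": [0,0,0],"jaw": 1}
    - {"slide": [25,0,80],"dr": [0,0,0],"jaw": 1}
    - {"slide": [0,0,40],"dr": [0,0,0],"jaw": 1}
    - {"slide": [0,0,0],"dr": [0,0,0],"jaw": 1}
    - {"slide": [0,0,0],"dr": [0,0,0],"jaw": 1}

```text
t: 15.35
tool_pos: [0.4931, -0.1522, 0.3462]
orientation: [-2.219, -1.557, -0.701]
force: [0.4, -0.3, 0.1]
opening: 0.0003
gripper_force: 0.0
```

```bash
python3 - <<'E'
from h import *
s,p,im,d=cam('wrist'); save('wh3.png',im[120:220,200:310],4);tip()
E
```

```text
tip [-32.1  -2.  152.4] f deck [-0.4  0.5 -0.2]
```

View pics/wh3.png

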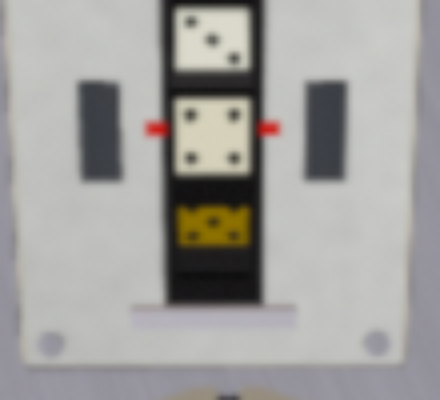

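Four pips are now at the bars, and the yellow five is next below at (213,228). Last click.

Request:
servo_tool:
  increments:
    - {"slide": [0,0,50],"dr": [0,0,0],"jaw": 1}
    - {"slide": [0,0,95],"dr": [0,0,0],"jaw": 1}
    - {"slide": [0,0,121],"dr": [0,0,0],"jaw": 1}
    - {"slide": [0,0,131],"dr": [0,0,0],"jaw": 1}
    - {"slide": [0,0,131],"dr": [0,0,0],"jaw": 1}
    - {"slide": [6,0,131],"dr": [0,0,0],"jaw": 1}
    - {"slide": [11,0,131],"dr": [0,0,0],"jaw": 1}
    - {"slide": [15,0,131],"dr": [0,0,0],"jaw": 1}
    - {"slide": [19,0,131],"dr": [0,0,0],"jaw": 1}
    - {"slide": [23,0,131],"dr": [0,0,0],"jaw": 1}
    - {"slide": [27,0,131],"dr": [0,0,0],"jaw": 1}
    - {"slide": [30,0,131],"dr": [0,0,0],"jaw": 1}
    - {"slide": [32,0,131],"dr": [0,0,0],"jaw": 1}
    - {"slide": [32,0,131],"dr": [0,0,0],"jaw": 1}
    - {"slide": [32,0,131],"dr": [0,0,0],"jaw": 1}
    - {"slide": [32,0,110],"dr": [0,0,0],"jaw": 1}
    - {"slide": [25,0,80],"dr": [0,0,0],"jaw": 1}
    - {"slide": [0,0,40],"dr": [0,0,0],"jaw": 1}
    - {"slide": [0,0,0],"dr": [0,0,0],"jaw": 1}
    - {"slide": [0,0,0],"dr": [0,0,0],"jaw": 1}

```text
t: 17.4
tool_pos: [0.4931, -0.1522, 0.3462]
orientation: [-2.219, -1.557, -0.701]
force: [1.0, -0.0, -0.2]
opening: 0.0007
gripper_force: 0.0
```

```bash
python3 - <<'E'
from h import *
s,p,im,d=cam('wrist'); _,pt,it,dt=cam('top');tip()
c=np.zeros((400,800,3),np.uint8);c[:,:400]=cv2.resize(im[120:220,205:305],(400,400));c[:300,400:]=cv2.resize(it[80:300,100:400],(400,293))[:300] if 0 else cv2.resize(it[80:305,100:400],(400,300));save('fin.png',c)
E
```

```text
tip [-32.2  -0.8 150.4] f deck [-1.   0.9 -0.9]
```

View pics/fin.png

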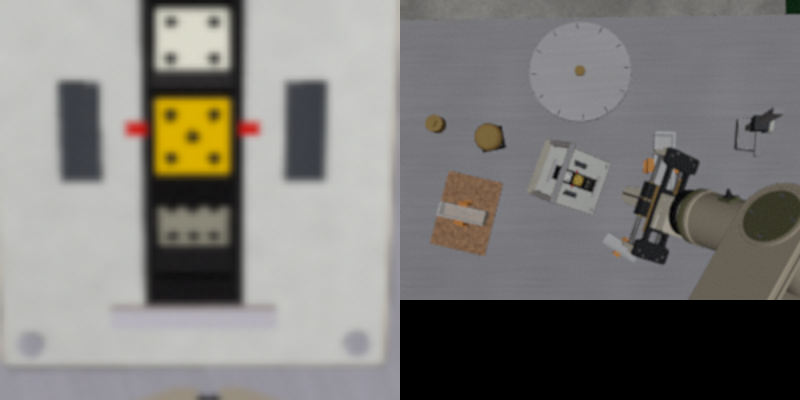

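The yellow five-pip land sits at the red bars (193,135). The cover is on the mat (462,213), and everything else is where it was.

```bash
python3 -c "
from plant import close_job;print(close_job())"
```

```text
the job is handed in; nothing more can be done
None
```

The cover is unlatched and lies upright on the cork mat, the wheel has clicked round to the yellow five at the red pointer bars, and the job was handed in at about 17.5 s with the robot touching nothing.

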